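Load the bottle mixer and lock its hatch

TASK

Get the bench mixer ready to run: stand the dropper bottle from the near right of the bench upright in the ring holder inside the mixer's chamber, all the way down. Then swing the hatch fully shut and turn its wing knob clockwise to the stop, pointer to the front, so that the hidden tongue lies behind the frame edge and the hatch is locked. Leave the cup, the dish and the timer standing near by where they are.

Things in the scene. Friction and masses are not known exactly. Their poses are not given: they have to be found in the camera images.
- mixer: White bench mixer, fixed, 210 mm wide (y), 240 deep (x -140 to 98 mm); origin: centre of its underside on the bench, x to its rear, y to its left. Low sloping control panel in front (-x). Steel-lined chamber with open mouth x -60..70, y -75..75, frame top at z 128 mm. The frame's front strip (x -102..-60, 6 mm thick) overhangs the chamber: the tongue swings under it.
- bottle: Brown dropper bottle to load, 96 mm tall, loose, 50-100 g, alone on the near right of the bench (those by the back wall are not meant). Origin: centre of its underside, z up. Round body 38 mm in diameter, straight to about 50 mm, shoulder to 67, 25 mm collar to 74, 16 mm rubber bulb to the top.
- holder (a point): Centre of the floor of the ring holder, on a round aluminium plate in the chamber (mixer x 12, y 0, z 26 mm): the bottle's underside stands here. The ring has a bore of 49 mm, outside 58 mm, and is 30 mm high.
- hatch (a joint): Hatch angle: 0 = shut flat on the frame, grows as its front edge rises; starts at 1.7 to 1.9 rad, leaning back past upright. Stiff friction hinge: stays where it is left (0.45 N m; hatch 0.3 kg). Hinge line along mixer y at mixer x 88, z 133 mm.
- hatch_lip (a point): Middle of the grey hatch's outer (upper) face at its free edge, 188 mm from the hinge line, 5 mm above it when shut. Hatch 196 mm wide, 10 mm thick; a black lift lip, 70 mm wide, 7 mm thick, reaches 8 mm further out.
- wing_knob (a joint): Turn of the black wing knob on the hatch, clockwise positive from above when shut. 0 = pointer and tongue to the right (mixer -y), unlocked (starts 0 to 0.35); 1.57 = stop, pointer to the front (mixer -x), tongue 20 mm under the frame edge. Takes 0.06 N m, stays where left. If turned on with the hatch open, the tongue strikes the frame and the hatch will not shut.
- knob_grip (a point): Middle of the wing, on the knob's axis, 118 mm from the hinge line, 23 mm above the hatch's outer face (161 mm above the bench when shut). Wing 62 mm long, 12 thick, 26 high (10 to 36 mm above that face), in line with the hidden tongue; a narrower nose, 14 mm long, lengthens its pointer end.
- cup: Bystander: specimen cup with screw lid, 69 mm across, 68 mm tall, to the left. Origin at the centre of its underside.
- dish: Bystander: petri dish, 93 mm across, 14 mm high, to the left. Origin at the centre of its underside.
- timer: Bystander: flat digital timer 66 x 66 x 16 mm, to the right, behind the bottle. Origin at the centre of its underside.

How it is judged (in metres and radians):
On the way, in this order (a step that is already met when the one before it is completed fails the run):
1. the bottle stands in the ring, let go (horizontal distance between bottle and holder below 0.009 m and z of bottle in the frame of holder below 0.005 m and angle between bottle's own z axis and vertical below 0.12 rad and contact force between bottle and the fingers below 0.1 N), for 0.2 s.
2. the hatch is shut (value of joint hatch below 0.02 rad), for 0.2 s.
At the end, for the whole second after the job is handed in: The bottle stands upright in the ring, on its floor (within 5 mm of it in height, 9 mm of its centre, 0.12 rad of upright) and at rest; the hatch is shut (below 0.02 rad) and the wing knob is turned past 1.25 rad, its tongue behind the frame edge (value of joint wing_knob above 1.25 rad and value of joint hatch below 0.02 rad and horizontal distance between bottle and holder below 0.009 m and z of bottle in the frame of holder below 0.005 m and angle between bottle's own z axis and vertical below 0.12 rad and linear speed of bottle below 0.02 m/s); the robot touches nothing.
It fails at once if the cup, dish or timer is shifted by more than 30 mm (distance of any of cup, dish, timer from where it was at the start of the episode above 0.03 m).
It also fails if it takes over 67 s, if anything falls off the work surface, if the arm or the gripper's body presses on something with over 40 N, if the wrist force passes 120 N, or if a joint passes its speed limit or range.

ROBOT

A 6-joint arm with a two-finger parallel gripper is mounted at the origin on a cart in front of the work surface, level with it; the furniture and walls round the work are solid. World frame = base frame: x ahead of the robot, y to its left, z up, the work surface at z = 0. Lengths are in m, angles in degrees, forces in N, time in s.
With the tool pointing down it reaches from about 0.4 to 0.825 m from the base axis. Payload 7 kg.
Tool frame: the origin (TCP) lies midway between the tips of the shut fingers; the grasp point (between the pads) lies r.grip_depth behind it (r.grip_depth is the distance from the TCP to the grasp point, in m); z points along the fingers, y is the line along which they close (so a half turn about z gives the same grasp; the last joint's range is limited). The gripper opens to 88 mm and grips with 3 to 60 N. Pads are 19 mm wide; open, the fingers measure 130 mm over their backs; the gripper's body (78 mm by 193 mm) begins 47 mm behind the grasp point.
Start: joints at [87.496, 20.546, 0.682, 0, -70.136, -16.507], TCP at [0.22, 0.638, 0.227] pointing down, gripper open.
Joint ranges: [-176.03, 176.03], [-82.01, 121.73], [-58.28, 71.71], [-173.87, 95.51], [-174.79, -0.11], [-173.66, 173.66]. Speed limits (degrees/s): [136.94, 136.94, 172.46, 180, 180, 180].

INTERFACE

Orientations are given as [roll, pitch, yaw] about the fixed x, y, z axes, in that order (R = Rz(yaw) Ry(pitch) Rx(roll)).
In Python, from plant import r gives the robot as it stands.
- The arm moves only by the tool send_path, called after "Request:" by a JSON object that holds its "fn" and its "kwargs", one argument or row to a line. Schema: {"type":"object","properties":{"ticks":{"type":"object","properties":{"dx":{"type":"array","items":{"type":"number"},"minItems":1,"maxItems":12},"dy":{"type":"array","items":{"type":"number"},"minItems":1,"maxItems":12},"dz":{"type":"array","items":{"type":"number"},"minItems":1,"maxItems":12},"rx":{"type":"array","items":{"type":"number"},"minItems":1,"maxItems":12},"ry":{"type":"array","items":{"type":"number"},"minItems":1,"maxItems":12},"rz":{"type":"array","items":{"type":"number"},"minItems":1,"maxItems":12}},"additionalProperties":false,"required":["dx","dy","dz","rx","ry","rz"]},"aperture":{"type":"number"},"clamp_n":{"type":"number"},"only":{"type":"string"},"quiet":{"type":"boolean"},"lines":{"type":"string"}},"required":["ticks"],"additionalProperties":false}. ticks is an object with one list for each field, all of the same length, 1 to 12, a row being the entries at one place: dx, dy, dz (the shift in a scale on which 1.0 is 0.5 m), rx, ry, rz (a rotation vector in parts of the range, where 1.0 means 120 degrees); each row is the pose to reach, as a shift and turn from the pose commanded when the call began, along the tool's axes at that moment; what a row does not reach only later rows make up. A row lasts 1/12 s, in which the tool goes at most 0.0417 m and 7.16 degrees, less where a joint would pass 70% of its speed; a pose out of reach is approached as far as the arm can. aperture is the finger opening in m, set as the call begins (left out keeps the last). The fingers move at their own pace and stop on an object; clamp_n is the grip in N (left out, the last holds). Time passes only in rows, so rows that do not move let the fingers close. The tool returns the time, the measured TCP pose, the force, the opening and the grip force at its end. only (a regular expression) keeps the lines of the reply that match it, lines (a string "A,B") keeps lines A to B, and quiet returns only ok. A shift or turn number past 1, either way, is cut back to 1. Input that does not fit is refused with a message, and nothing moves.
- r.get_state(): the state, without advancing time (a new reading comes with each control period).
- r.capture(name): name is "side" or "top"; returns a dict with "frame" (384x512x3 uint8, red, green, blue), "z_map" (384x512 float32, m along the optical axis (not along the pixel's ray), 0 where there is no reading), "fx", "fy", "cx", "cy" (pixels), "D" ([k1, k2, p1, p2, k3] as OpenCV has them; the pictures are not rectified), "cam_to_world" (4x4, takes a point from camera to world coordinates). Camera axes: x right, y down, z forward; pixel columns grow to the right and rows downward; lengths in m; the calibration is good to about 2 mm. A picture is of the moment at which its call begins.
- r.close_job(): hands the job in; it is judged then, once.
The state is a dict: "time_s": time; "joints": joint angles; "qd": joint speeds; "joint_torque": joint torques, N m; "tcp_pos": TCP position; "eef_rot": TCP orientation; "contact_force": force on the tool from outside, world axes, zero at the start; "moment": the same for the moment, N m; "gripper_width": finger opening in m; "gripper_force": force on a finger pad.
Only numpy, scipy, OpenCV 4.12 (cv2) and the standard library are available. Lean on these libraries where they do the work, as an engineer would, in place of code of your own. Each camera call takes 0.05 s, during which the arm holds its last target. There are 200 camera calls.

## Working session

There is one attempt and no reset: what is moved stays moved. The work goes in short steps, Python scripts to look and compute and a tool call to move; the robot and the scene stay as the last step left them, time stands still between calls to the robot, and variables do not carry over. Pictures are saved under pics/ and viewed, at most 10 in all, crops included, and the job is handed in when it is done.

```bash
ls; mkdir -p pics; python3 - <<'E'
from plant import r
import cv2,numpy as np
s=r.get_state();print(s['time_s'],s['tcp_pos'],s['eef_rot'],r.grip_depth,s['gripper_width'])
for n in('side','top'):
    c=r.capture(n);cv2.imwrite(f'pics/{n}0.png',c['frame'][...,::-1]);np.save(f'pics/{n}0.npy',c,allow_pickle=True)
    print(n,c['fx'],c['fy'],c['cx'],c['cy'],c['D'],np.round(c['cam_to_world'],3).tolist(),(c['z_map']>0).mean())
E
```

```text
pics
plant.py
0.0 [0.21973892 0.63773296 0.22563751] [ 1.79908265e+02 -8.74354417e-03 -1.90152142e+01] 0.0188 0.08768532647191926
side 499.6964511111467 499.6964511111467 261.12348739020086 186.5411706157688 [-0.18255572  0.          0.          0.          0.        ] [[0.911, 0.334, -0.241, 0.883], [0.412, -0.735, 0.538, -0.678], [0.002, -0.59, -0.808, 1.21], [0.0, 0.0, 0.0, 1.0]] 0.9961496988932291
top 404.3113055187247 404.3113055187247 257.46914781320874 192.90094519147175 [-0.04174674  0.          0.          0.          0.        ] [[-0.029, -0.989, 0.146, 0.349], [-1.0, 0.028, -0.005, 0.038], [0.001, -0.146, -0.989, 1.301], [0.0, 0.0, 0.0, 1.0]] 0.9960479736328125
```

View pics/side0.png

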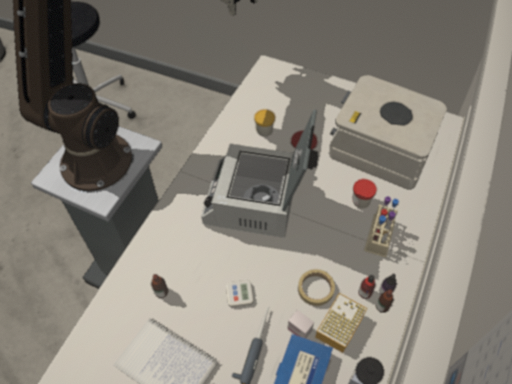

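View pics/top0.png

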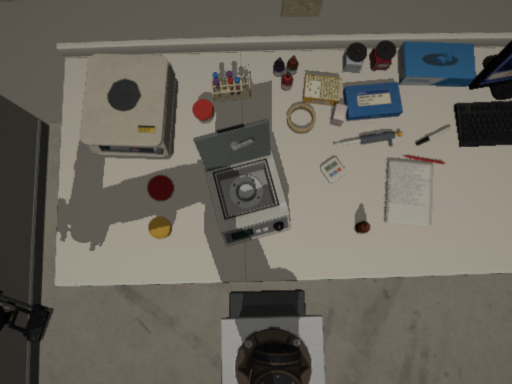

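The side view shows the bottle at (159,286), the mixer around (255,190) and the hatch up at (305,150). In the top view the bottle is at (362,228), the timer at (333,169), the ring at (245,188), the cup at (160,228) and the dish at (160,188).

```bash
cat > h.py <<'E'
import numpy as np,cv2
def cloud(c):
    H,W=c['z_map'].shape
    K=np.array([[c['fx'],0,c['cx']],[0,c['fy'],c['cy']],[0,0,1.]])
    u,v=np.meshgrid(np.arange(W),np.arange(H))
    p=cv2.undistortPoints(np.stack([u,v],-1).reshape(-1,1,2).astype(float),K,np.array(c['D'],float)).reshape(H,W,2)
    z=c['z_map'].astype(float)
    P=np.stack([p[...,0]*z,p[...,1]*z,z],-1)
    T=np.array(c['cam_to_world'])
    P=P@T[:3,:3].T+T[:3,3]
    P[z<=0]=np.nan
    return P
def project(c,X):
    K=np.array([[c['fx'],0,c['cx']],[0,c['fy'],c['cy']],[0,0,1.]])
    M=np.linalg.inv(np.array(c['cam_to_world']))
    return cv2.projectPoints(np.array(X,float).reshape(-1,1,3),cv2.Rodrigues(M[:3,:3])[0],M[:3,3],K,np.array(c['D'],float))[0].reshape(-1,2)
def load(n): return np.load(f'pics/{n}.npy',allow_pickle=True).item()
E
python3 - <<'E'
from h import *
for n in('top0','side0'):
    c=load(n);P=cloud(c);Z=P[...,2]
    seed={'top0':[(362,228)],'side0':[(159,286)]}[n][0]
    w=np.zeros(Z.shape,bool);w[seed[1]-22:seed[1]+22,seed[0]-22:seed[0]+22]=1
    m=w&(Z>.012)&(Z<.15)
    k,l,st,ce=cv2.connectedComponentsWithStats(m.astype(np.uint8))
    i=1+st[1:,4].argmax();q=P[l==i]
    print(n,'bench z',np.nanmedian(P[w&(Z<.012)][:,2]),'bottle zmax',q[:,2].max(),len(q))
    for a,b in((.01,.05),(.05,.067),(.067,.08),(.08,.11)):
        s=q[(q[:,2]>a)&(q[:,2]<=b)]
        if len(s):print(a,len(s),np.round(s.mean(0),4),np.round(s.min(0),4),np.round(s.max(0),4))
    # frame top
    cen={'top0':(245,190),'side0':(262,180)}[n]
    w=np.zeros(Z.shape,bool);w[cen[1]-50:cen[1]+50,cen[0]-55:cen[0]+55]=1
    hist,e=np.histogram(Z[w],bins=np.arange(0,.3,.004));print([(round(e[j],3),hist[j]) for j in np.argsort(-hist)[:6]])
    m=w&(abs(Z-.128)<.006);q=P[m][:,:2].astype(np.float32)
    k,l,st,ce=cv2.connectedComponentsWithStats(m.astype(np.uint8));i=1+st[1:,4].argmax();q=P[l==i]
    print('frame',len(q),np.median(q[:,2]),cv2.minAreaRect(q[:,:2].astype(np.float32)*1000))
    im=c['frame'][...,::-1].copy();im[l==i]=(0,0,255)
    y,x=(130,180) if n=='top0' else (90,190)
    cv2.imwrite(f'pics/{n}_f.png',cv2.resize(im[y:y+130,x:x+150],None,fx=4,fy=4,interpolation=cv2.INTER_NEAREST))
a=cv2.imread('pics/top0_f.png');b=cv2.imread('pics/side0_f.png')
cv2.imwrite('pics/both.png',cv2.resize(np.hstack([a,b]),(800,347)))
E
```

```text
top0 bench z -0.0005014616984571063 bottle zmax 0.0997442138191178 158
0.01 36 [ 0.4179 -0.2804  0.0304] [ 0.4013 -0.2935  0.0132] [ 0.4385 -0.2757  0.0491]
0.05 63 [ 0.4184 -0.2898  0.056 ] [ 0.4022 -0.3135  0.0503] [ 0.437  -0.2758  0.0658]
0.067 34 [ 0.4199 -0.2919  0.0734] [ 0.4078 -0.3086  0.0685] [ 0.4322 -0.2835  0.0799]
0.08 25 [ 0.4201 -0.294   0.0923] [ 0.4128 -0.3023  0.0829] [ 0.4277 -0.2883  0.0997]
[(np.float64(0.0), np.int64(1470)), (np.float64(0.124), np.int64(1282)), (np.float64(0.128), np.int64(808)), (np.float64(0.024), np.int64(466)), (np.float64(0.02), np.int64(457)), (np.float64(0.016), np.int64(440))]
frame 2342 0.12716934944532787 ((530.9578857421875, 65.24925994873047), (197.88818359375, 210.32928466796875), 13.4440279006958)
side0 bench z 0.0011249718085166727 bottle zmax 0.09963434735017906 280
0.01 93 [ 0.4343 -0.3027  0.0305] [ 0.4165 -0.3145  0.0122] [ 0.4431 -0.2809  0.0487]
0.05 95 [ 0.4291 -0.2991  0.057 ] [ 0.4043 -0.3121  0.0503] [ 0.4423 -0.2751  0.0641]
0.067 49 [ 0.4277 -0.2964  0.0737] [ 0.4111 -0.3051  0.0671] [ 0.4368 -0.2809  0.0795]
0.08 43 [ 0.4249 -0.2959  0.0922] [ 0.416  -0.3014  0.08  ] [ 0.4313 -0.2877  0.0996]
[(np.float64(0.0), np.int64(1780)), (np.float64(0.128), np.int64(1306)), (np.float64(0.004), np.int64(723)), (np.float64(0.124), np.int64(669)), (np.float64(0.02), np.int64(399)), (np.float64(0.024), np.int64(289))]
frame 2244 0.1291231624825646 ((534.632080078125, 66.32473754882812), (200.4501953125, 214.25405883789062), 13.768394470214844)
```

View pics/both.png

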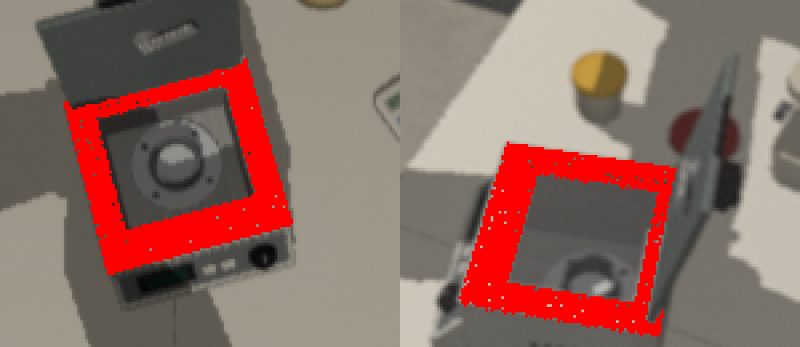

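The mask covers the frame top cleanly in both views, and they agree to about 3 mm. Next I'll measure the ring, hatch angle and knob, and work out the moves.

```bash
cat > mix.py <<'E'
import numpy as np
a=np.radians(13.6);X=np.array([np.cos(a),np.sin(a)]);Y=np.array([-X[1],X[0]])
O=np.array([.5328,.0658])+.002*X
def w(x,y=0): return O+x*X+y*Y
E
python3 - <<'E'
from h import *
from mix import *
print('holder',w(.012),'lip up',w(.131))
for n in('top0','side0'):
    c=load(n);P=cloud(c).reshape(-1,3);P=P[~np.isnan(P[:,0])]
    d=P[:,:2]-O;m=np.c_[d@X,d@Y,P[:,2]]
    s=m[(abs(m[:,0]-.012)<.045)&(abs(m[:,1])<.045)&(m[:,2]>.045)&(m[:,2]<.062)]
    if len(s)>5: print(n,'ring',len(s),cv2.minEnclosingCircle(s[:,:2].astype(np.float32)*1000),np.median(s[:,2]))
    s=m[(m[:,0]>.05)&(m[:,0]<.22)&(abs(m[:,1])<.1)&(m[:,2]>.16)&(m[:,2]<.36)]
    f=np.polyfit(s[:,2],s[:,0],1)
    for _ in range(6):
        e=s[:,0]-np.polyval(f,s[:,2]);f=np.polyfit(s[abs(e)<.008][:,2],s[abs(e)<.008][:,0],1)
    print(n,'hatch',len(s),'theta',np.pi/2+np.arctan(f[0]),'x at hinge z',np.polyval(f,.133),'zmax',np.percentile(s[abs(e)<.008][:,2],99.5))
    k=s[(e>.02)&(e<.06)]
    if len(k):print('knob',len(k),np.round(k.mean(0),3),k.min(0).round(3),k.max(0).round(3))
    s=m[(P[:,0]>.48)&(P[:,0]<.65)&(P[:,1]<-.1)&(P[:,1]>-.3)&(P[:,2]>.008)&(P[:,2]<.03)]@np.array([[X[0],X[1],0],[Y[0],Y[1],0],[0,0,1]])
    print('timer',s.mean(0)[:2]+O)
E
```

```text
holder [0.54640745 0.06909199] lip up [0.66207081 0.0970739 ]
top0 ring 90 ((11.32660961151123, -0.3782915771007538), 28.89665985107422) 0.05515467540915153
top0 hatch 2324 theta 1.8108634352402793 x at hinge z 0.0816439312548462 zmax 0.3245900855659574
timer [ 0.61040045 -0.214692  ]
side0 ring 124 ((15.43565559387207, 1.1205168962478638), 29.79921531677246) 0.055229402385866155
side0 hatch 1190 theta 1.8087500103272423 x at hinge z 0.08476382236547106 zmax 0.32773111203205263
knob 155 [ 0.145 -0.011  0.252] [ 0.134 -0.044  0.238] [0.156 0.033 0.261]
timer [ 0.61332644 -0.21600162]
```

```bash
cat > go.py <<'E'
import sys,json,numpy as np
from scipy.spatial.transform import Rotation as R
from plant import r
s=r.get_state();p=np.array(s['tcp_pos']);A=R.from_euler('xyz',s['eef_rot'],degrees=True)
print('tcp',p.round(4),'rpy',np.round(s['eef_rot'],2),'q',np.round(s['joints'],1),'t',round(s['time_s'],2))
for t in json.loads(sys.argv[1]): # x,y,z,yaw
    d=A.inv().apply(np.array(t[:3])-p);B=R.from_euler('xyz',[180,0,t[3]],degrees=True)
    print(t,d.round(4),(A.inv()*B).as_rotvec(degrees=True).round(2))
E
python3 go.py '[[0.33,0.5,0.25,-60],[0.42,0.25,0.25,-92],[0.44,-0.05,0.25,-166.4],[0.422,-0.295,0.25,-166.4]]'
```

```text
tcp [0.2198 0.6378 0.2257] rpy [ 1.7992e+02 -1.0000e-02 -1.9020e+01] q [ 87.5  20.6   0.6  -0.  -70.1 -16.5] t 0.1
[0.33, 0.5, 0.25, -60] [ 0.1491  0.0944 -0.0241] [ 8.000e-02 -4.000e-02  4.098e+01]
[0.42, 0.25, 0.25, -92] [ 0.3157  0.3014 -0.0238] [ 7.000e-02 -6.000e-02  7.298e+01]
[0.44, -0.05, 0.25, -166.4] [ 0.4323  0.5785 -0.0234] [ 2.0000e-02 -1.1000e-01  1.4738e+02]
[0.422, -0.295, 0.25, -166.4] [ 0.4951  0.816  -0.023 ] [ 2.0000e-02 -1.1000e-01  1.4738e+02]
```

Careful with the scale: shifts go in shares of 0.5 m and turns go in shares of 120 degrees. That gives: 0.338 m / 0.5 = 0.676, 0.332 m / 0.5 = 0.664, 84 degrees / 120 = 0.7.

Request:
{"fn": "send_path", "kwargs": {
  "ticks": {"dx":[0.074, 0.15, 0.224, 0.298, 0.346, 0.394, 0.444, 0.49, 0.536, 0.584, 0.632, 0.664], "dy":[0.048, 0.094, 0.142, 0.188, 0.248, 0.308, 0.368, 0.428, 0.484, 0.544, 0.602, 0.676], "dz":[-0.012, -0.024, -0.036, -0.048, -0.048, -0.048, -0.048, -0.048, -0.048, -0.048, -0.048, -0.048], "rx":[0, 0, 0, 0, 0, 0, 0, 0, 0, 0, 0, 0], "ry":[0, 0, 0, 0, 0, 0, 0, 0, 0, 0, 0, 0], "rz":[0.0583, 0.1167, 0.175, 0.2333, 0.2917, 0.35, 0.4083, 0.4667, 0.525, 0.5833, 0.6417, 0.7]},
  "aperture": 0.07
}}

```text
time_s: 1.1
tcp_pos: [0.4246, 0.209, 0.2503]
eef_rot: [-180.0, -0.0, -103.3]
contact_force: [1.2, -0.5, -1.0]
gripper_width: 0.0702
gripper_force: 0.0
```

```bash
python3 go.py '[[0.44,-0.05,0.25,-166.4],[0.422,-0.295,0.2,-166.4]]'
```

```text
tcp [0.4246 0.209  0.2503] rpy [-1.7999e+02 -2.0000e-02 -1.0335e+02] q [ 50.1   0.2 -21.6   0.  -68.2 -63.5] t 1.1
[0.44, -0.05, 0.25, -166.4] [ 0.2485 -0.0748  0.0004] [-2.000e-02 -1.000e-02  6.305e+01]
[0.422, -0.295, 0.2, -166.4] [ 0.491  -0.1139  0.0505] [-2.000e-02 -1.000e-02  6.305e+01]
```

Scaled: 0.475 m / 0.5 = 0.95, 0.44 m / 0.5 = 0.88, 63 degrees / 120 = 0.525.

Request:
{"fn": "send_path", "kwargs": {
  "ticks": {"dx":[0.082, 0.16, 0.24, 0.32, 0.4, 0.48, 0.56, 0.64, 0.72, 0.8, 0.88, 0.95], "dy":[-0.024, -0.048, -0.072, -0.096, -0.12, -0.144, -0.16, -0.172, -0.186, -0.198, -0.212, -0.222], "dz":[0, 0, 0, 0, 0, 0, 0, 0.02, 0.04, 0.06, 0.08, 0.1], "rx":[0, 0, 0, 0, 0, 0, 0, 0, 0, 0, 0, 0], "ry":[0, 0, 0, 0, 0, 0, 0, 0, 0, 0, 0, 0], "rz":[0.0583, 0.1167, 0.175, 0.2333, 0.2917, 0.35, 0.4083, 0.4667, 0.525, 0.525, 0.525, 0.525]}
}}

```text
time_s: 2.1
tcp_pos: [0.4242, -0.2797, 0.2]
eef_rot: [-180.0, 0.0, -166.0]
contact_force: [1.7, 1.4, -0.3]
gripper_width: 0.0699
gripper_force: 0.0
```

```bash
python3 go.py '[[0.422,-0.295,0.13,-166.4],[0.422,-0.295,0.039,-166.4]]'
```

```text
tcp [ 0.4242 -0.2797  0.2   ] rpy [-180.      0.   -166.04] q [-11.2   5.9 -22.3   0.  -61.8 -64.8] t 2.1
[0.422, -0.295, 0.13, -166.4] [ 0.0058 -0.0143  0.07  ] [-0.    0.    0.36]
[0.422, -0.295, 0.039, -166.4] [ 0.0058 -0.0143  0.161 ] [-0.    0.    0.36]
```

Scaled: 0.161 m / 0.5 = 0.322, 0.16 m / 0.5 = 0.32, 0.4 degrees / 120 = 0.0033.

Request:
{"fn": "send_path", "kwargs": {
  "ticks": {"dx":[0.012, 0.012, 0.012, 0.012, 0.012, 0.012, 0.012, 0.012, 0.012, 0.012], "dy":[-0.028, -0.028, -0.028, -0.028, -0.028, -0.028, -0.028, -0.028, -0.028, -0.028], "dz":[0.04, 0.1, 0.15, 0.19, 0.23, 0.27, 0.3, 0.32, 0.322, 0.322], "rx":[0, 0, 0, 0, 0, 0, 0, 0, 0, 0], "ry":[0, 0, 0, 0, 0, 0, 0, 0, 0, 0], "rz":[0.0033, 0.0033, 0.0033, 0.0033, 0.0033, 0.0033, 0.0033, 0.0033, 0.0033, 0.0033]}
}}

```text
time_s: 2.93
tcp_pos: [0.4222, -0.2924, 0.0393]
eef_rot: [180.0, -0.1, -166.4]
contact_force: [-0.5, -0.2, 0.4]
gripper_width: 0.07
gripper_force: 0.0
```

Request:
{"fn": "send_path", "kwargs": {
  "ticks": {"dx":[0, 0, 0, 0, 0, 0, 0, 0], "dy":[0, 0, 0, 0, 0, 0, 0, 0], "dz":[0, 0, 0, 0, 0, 0, 0, 0], "rx":[0, 0, 0, 0, 0, 0, 0, 0], "ry":[0, 0, 0, 0, 0, 0, 0, 0], "rz":[0, 0, 0, 0, 0, 0, 0, 0]},
  "aperture": 0.02,
  "clamp_n": 15
}}

```text
time_s: 3.6
tcp_pos: [0.4227, -0.2925, 0.0399]
eef_rot: [-180.0, 0.0, -166.4]
contact_force: [-0.1, 0.5, 3.8]
gripper_width: 0.0371
gripper_force: 15.0
```

Scaled: -0.21 m / 0.5 = -0.42, -0.205 m / 0.5 = -0.41.

Request:
{"fn": "send_path", "kwargs": {
  "ticks": {"dx":[0, 0, 0, 0, 0, 0, 0, 0, 0, 0], "dy":[0, 0, 0, 0, 0, 0, 0, 0, 0, 0], "dz":[-0.02, -0.06, -0.12, -0.18, -0.24, -0.3, -0.36, -0.41, -0.42, -0.42], "rx":[0, 0, 0, 0, 0, 0, 0, 0, 0, 0], "ry":[0, 0, 0, 0, 0, 0, 0, 0, 0, 0], "rz":[0, 0, 0, 0, 0, 0, 0, 0, 0, 0]}
}}

```text
time_s: 4.43
tcp_pos: [0.4231, -0.2926, 0.2521]
eef_rot: [-179.9, 0.2, -166.4]
contact_force: [-0.3, -0.1, -0.5]
gripper_width: 0.037
gripper_force: 15.0
```

```bash
python3 - <<'E'
from plant import r
from h import *
t=np.array(r.get_state()['tcp_pos']);out=[]
for n in('side','top'):
    c=r.capture(n);np.save(f'pics/{n}1.npy',c,allow_pickle=True);P=cloud(c)
    P=P[~np.isnan(P[...,0])]
    q=P[(abs(P[:,:2]-t[:2])<.03).all(1)&(P[:,2]>.15)&(P[:,2]<t[2]-.004)];print(n,len(q),q[:,2].min() if len(q) else '',q.mean(0) if len(q) else '')
    u=project(c,t)[0].astype(int);im=c['frame'][...,::-1];y,x=np.clip(u[1]-50,0,284),np.clip(u[0]-65,0,380)
    out.append(cv2.resize(im[y:y+100,x:x+130],None,fx=3,fy=3))
cv2.imwrite('pics/held.png',np.hstack(out))
E
python3 go.py '[[0.45,-0.05,0.25,-166.4],[0.547,0.0694,0.25,-166.4]]'
```

```text
side 96 0.21402532904610838 [ 0.43792747 -0.29977441  0.23048598]
top 0  
tcp [ 0.4218 -0.292   0.2489] rpy [ 1.7994e+02 -2.0000e-02 -1.6643e+02] q [-12.8   4.3 -17.4  -0.  -68.3 -63.6] t 4.53
[0.45, -0.05, 0.25, -166.4] [-0.0842  0.2286 -0.0009] [ 0.06 -0.02 -0.03]
[0.547, 0.0694, 0.25, -166.4] [-0.2065  0.3219 -0.0008] [ 0.06 -0.02 -0.03]
```

View pics/held.png

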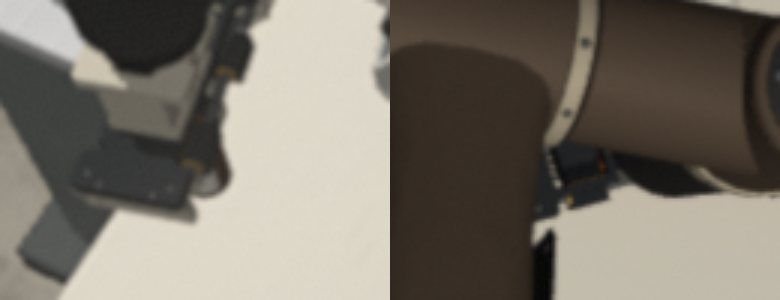

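The side view shows the bottle held upright, its base at about (210,180), roughly 39 mm below the finger tips. Moving it to the ring.

Scaled: 0.3215 m / 0.5 = 0.643, 0.29 m / 0.5 = 0.58.

Request:
{"fn": "send_path", "kwargs": {
  "ticks": {"dx":[-0.02, -0.056, -0.096, -0.136, -0.176, -0.216, -0.256, -0.296, -0.336, -0.372, -0.398, -0.411], "dy":[0.032, 0.088, 0.15, 0.212, 0.274, 0.336, 0.398, 0.46, 0.524, 0.58, 0.624, 0.643], "dz":[0, 0, 0, 0, 0, 0, 0, 0, 0, 0, 0, 0], "rx":[0, 0, 0, 0, 0, 0, 0, 0, 0, 0, 0, 0], "ry":[0, 0, 0, 0, 0, 0, 0, 0, 0, 0, 0, 0], "rz":[0, 0, 0, 0, 0, 0, 0, 0, 0, 0, 0, 0]}
}}

```text
time_s: 5.53
tcp_pos: [0.5465, 0.0711, 0.2473]
eef_rot: [-180.0, -0.2, -166.3]
contact_force: [0.4, 0.1, -0.3]
gripper_width: 0.0372
gripper_force: 15.0
```

Request:
{"fn": "send_path", "kwargs": {
  "ticks": {"dx":[0, 0, 0, 0, 0, 0], "dy":[0, 0, 0, 0, 0, 0], "dz":[0.02, 0.06, 0.1, 0.14, 0.16, 0.16], "rx":[0, 0, 0, 0, 0, 0], "ry":[0, 0, 0, 0, 0, 0], "rz":[0, 0, 0, 0, 0, 0]}
}}

```text
time_s: 6.03
tcp_pos: [0.5443, 0.0668, 0.1661]
eef_rot: [-180.0, -0.4, -166.5]
contact_force: [0.8, -0.6, -0.8]
gripper_width: 0.0371
gripper_force: 15.0
```

```bash
python3 - <<'E'
from plant import r
from h import *
out=[]
t=np.array(r.get_state()['tcp_pos']);print(t)
for n in('side','top'):
    c=r.capture(n);np.save(f'pics/{n}2.npy',c,allow_pickle=True)
    u=project(c,t)[0].astype(int);print(u);im=c['frame'][...,::-1];y,x=np.clip(u[1]-40,0,284),np.clip(u[0]-65,0,380)
    out.append(cv2.resize(im[y:y+100,x:x+130],None,fx=3,fy=3))
cv2.imwrite('pics/over.png',np.hstack(out))
E
python3 go.py '[[0.546,0.069,0.0665,-166.4]]'
```

```text
[0.54434351 0.06681502 0.16612653]
[259 169]
[244 183]
tcp [0.5465 0.0677 0.1694] rpy [-1.7996e+02 -6.0000e-02 -1.6643e+02] q [  27.5   11.5  -19.7    0.   -58.8 -103.9] t 6.13
[0.546, 0.069, 0.0665, -166.4] [1.000e-04 1.500e-03 1.029e-01] [-0.04 -0.06 -0.03]
```

View pics/over.png

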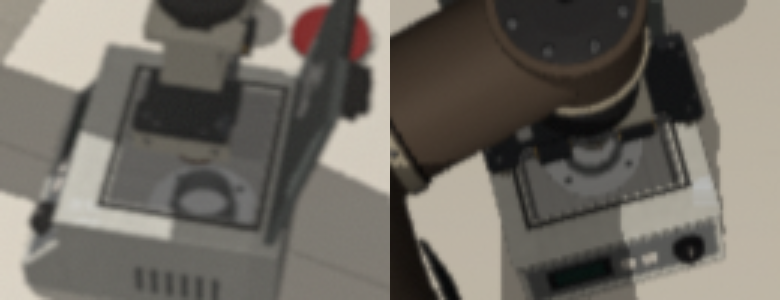

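The left half shows the gripper over the chamber, the bottle base just below it at about (200,155), and the ring at (205,195). I'll go down to just above the ring and check with depth.

Scaled: 0.057 m / 0.5 = 0.114, 0.055 m / 0.5 = 0.11.

Request:
{"fn": "send_path", "kwargs": {
  "ticks": {"dx":[0, 0, 0, 0, 0, 0, 0], "dy":[0.003, 0.003, 0.003, 0.003, 0.003, 0.003, 0.003], "dz":[0.02, 0.05, 0.08, 0.1, 0.11, 0.114, 0.114], "rx":[0, 0, 0, 0, 0, 0, 0], "ry":[0, 0, 0, 0, 0, 0, 0], "rz":[0, 0, 0, 0, 0, 0, 0]}
}}

```text
time_s: 6.72
tcp_pos: [0.5465, 0.0699, 0.1126]
eef_rot: [-180.0, 0.0, -166.4]
contact_force: [0.2, -0.2, -1.2]
gripper_width: 0.0372
gripper_force: 15.0
```

```bash
python3 - <<'E'
from plant import r
from h import *
from mix import *
t=np.array(r.get_state()['tcp_pos']);d=t[:2]-O;print(t,'mixer',d@X,d@Y)
for n in('side','top'):
    c=r.capture(n);np.save(f'pics/{n}3.npy',c,allow_pickle=True);P=cloud(c);P=P[~np.isnan(P[...,0])]
    d=P[:,:2]-O;m=np.c_[d@X,d@Y,P[:,2]]
    for a in np.arange(.06,.14,.01):
        s=m[(abs(m[:,0]-.012)<.045)&(abs(m[:,1])<.045)&(m[:,2]>a)&(m[:,2]<a+.01)]
        if len(s):print(n,a.round(2),len(s),s.min(0).round(3),s.max(0).round(3))
    if n=='side':cv2.imwrite('pics/ring.png',cv2.resize(c['frame'][130:230,200:320,::-1],None,fx=5,fy=5))
E
python3 go.py '[[0.546,0.069,0.0665,-166.4]]'
```

```text
[0.54645549 0.06988965 0.11258664] mixer 0.012234248223351805 0.0007640003667710943
side 0.06 6 [-0.007 -0.026  0.06 ] [ 0.039 -0.014  0.062]
side 0.07 7 [ 0.005 -0.019  0.075] [ 0.022 -0.015  0.079]
side 0.08 1 [ 0.008 -0.019  0.082] [ 0.008 -0.019  0.082]
top 0.08 5 [-0.009 -0.011  0.082] [-0.005  0.011  0.09 ]
top 0.09 3 [-0.01   0.002  0.09 ] [-0.007  0.008  0.099]
top 0.1 2 [-0.008 -0.008  0.1  ] [-0.008 -0.004  0.11 ]
top 0.11 3 [-0.009 -0.001  0.111] [-0.009  0.005  0.116]
top 0.12 1 [-0.009 -0.005  0.125] [-0.009 -0.005  0.125]
tcp [0.5468 0.0701 0.1133] rpy [ 1.800e+02  6.000e-02 -1.664e+02] q [  27.7   14.8  -23.8    0.   -51.4 -104.1] t 6.82
[0.546, 0.069, 0.0665, -166.4] [ 0.0011 -0.0008  0.0468] [ 0.    0.06 -0.  ]
```

View pics/ring.png

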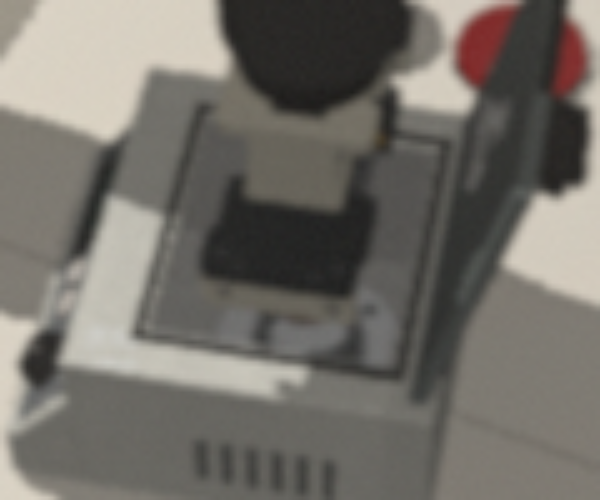

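The gripper is inside the mouth with the ring right beneath it at about (310,330). Bottle and ring are aligned to within about 2 mm, so I'll insert.

Request:
{"fn": "send_path", "kwargs": {
  "ticks": {"dx":[0.002, 0.002, 0.002, 0.002, 0.002, 0.002, 0.002], "dy":[-0.002, -0.002, -0.002, -0.002, -0.002, -0.002, -0.002], "dz":[0.012, 0.026, 0.04, 0.052, 0.062, 0.068, 0.068], "rx":[0, 0, 0, 0, 0, 0, 0], "ry":[0, 0, 0, 0, 0, 0, 0], "rz":[0, 0, 0, 0, 0, 0, 0]}
}}

```text
time_s: 7.4
tcp_pos: [0.5451, 0.0685, 0.0776]
eef_rot: [-180.0, -0.1, -166.4]
contact_force: [0.1, 0.2, -0.5]
gripper_width: 0.0372
gripper_force: 15.0
```

Request:
{"fn": "send_path", "kwargs": {
  "ticks": {"dx":[0, 0, 0, 0, 0, 0, 0], "dy":[0, 0, 0, 0, 0, 0, 0], "dz":[0.006, 0.012, 0.018, 0.022, 0.025, 0.025, 0.025], "rx":[0, 0, 0, 0, 0, 0, 0], "ry":[0, 0, 0, 0, 0, 0, 0], "rz":[0, 0, 0, 0, 0, 0, 0]}
}}

```text
time_s: 7.98
tcp_pos: [0.5456, 0.0687, 0.0661]
eef_rot: [180.0, 0.0, -166.4]
contact_force: [0.1, 0.4, -1.1]
gripper_width: 0.0373
gripper_force: 15.0
```

Release gently, then retreat upward.

Request:
{"fn": "send_path", "kwargs": {
  "ticks": {"dx":[0, 0, 0, 0, 0, 0], "dy":[0, 0, 0, 0, 0, 0], "dz":[0, 0, 0, 0, 0, 0], "rx":[0, 0, 0, 0, 0, 0], "ry":[0, 0, 0, 0, 0, 0], "rz":[0, 0, 0, 0, 0, 0]},
  "aperture": 0.056
}}

```text
time_s: 8.48
tcp_pos: [0.5456, 0.0686, 0.0661]
eef_rot: [180.0, 0.0, -166.4]
contact_force: [0.7, 1.2, 0.4]
gripper_width: 0.0556
gripper_force: 0.0
```

Request:
{"fn": "send_path", "kwargs": {
  "ticks": {"dx":[0, 0, 0, 0, 0, 0, 0, 0, 0, 0, 0], "dy":[0, 0, 0, 0, 0, 0, 0, 0, 0, 0, 0], "dz":[-0.016, -0.04, -0.09, -0.16, -0.24, -0.32, -0.4, -0.48, -0.56, -0.63, -0.63], "rx":[0, 0, 0, 0, 0, 0, 0, 0, 0, 0, 0], "ry":[0, 0, 0, 0, 0, 0, 0, 0, 0, 0, 0], "rz":[0, 0, 0, 0, 0, 0, 0, 0, 0, 0, 0]}
}}

```text
time_s: 9.4
tcp_pos: [0.5476, 0.0684, 0.3901]
eef_rot: [-180.0, 0.7, -166.4]
contact_force: [0.6, -1.2, 1.0]
gripper_width: 0.0557
gripper_force: 0.0
```

```bash
python3 - <<'E'
from plant import r
from h import *
from mix import *
for n in('side','top'):
    c=r.capture(n);np.save(f'pics/{n}4.npy',c,allow_pickle=True);P=cloud(c);P=P[~np.isnan(P[...,0])]
    d=P[:,:2]-O;m=np.c_[d@X,d@Y,P[:,2]]
    for a,b in((.06,.076),(.076,.093),(.093,.1),(.1,.11),(.11,.14)):
        s=m[(abs(m[:,0]-.012)<.03)&(abs(m[:,1])<.03)&(m[:,2]>a)&(m[:,2]<b)]
        if len(s):print(n,a,len(s),s.min(0).round(3),s.max(0).round(3))
    if n=='side':cv2.imwrite('pics/in.png',cv2.resize(c['frame'][130:230,200:320,::-1],None,fx=5,fy=5))
E
python3 go.py '[[0.6804,0.1008,0.382,-166.4],[0.6804,0.1008,0.285,-166.4]]'
```

```text
side 0.06 55 [-0.013 -0.023  0.06 ] [0.041 0.009 0.076]
side 0.076 77 [-0.006 -0.021  0.076] [0.031 0.008 0.09 ]
side 0.093 23 [ 0.002 -0.014  0.093] [0.025 0.009 0.1  ]
side 0.1 26 [ 0.    -0.016  0.1  ] [0.025 0.004 0.11 ]
side 0.11 34 [ 0.005 -0.01   0.111] [0.02  0.005 0.126]
top 0.06 16 [-0.011 -0.02   0.06 ] [0.034 0.025 0.076]
top 0.076 62 [-0.01  -0.02   0.077] [0.027 0.017 0.092]
top 0.093 18 [-0.003 -0.014  0.094] [0.021 0.009 0.1  ]
top 0.1 13 [-0.003 -0.011  0.1  ] [0.018 0.01  0.106]
top 0.11 24 [ 0.002 -0.009  0.112] [0.015 0.006 0.127]
tcp [0.5458 0.0687 0.3835] rpy [ 179.94    0.23 -166.41] q [  27.6    4.9    0.4   -0.   -85.2 -104. ] t 9.5
[0.6804, 0.1008, 0.382, -166.4] [-0.1384 -0.0005  0.002 ] [ 0.06  0.23 -0.01]
[0.6804, 0.1008, 0.285, -166.4] [-0.138  -0.0006  0.099 ] [ 0.06  0.23 -0.01]
```

View pics/in.png

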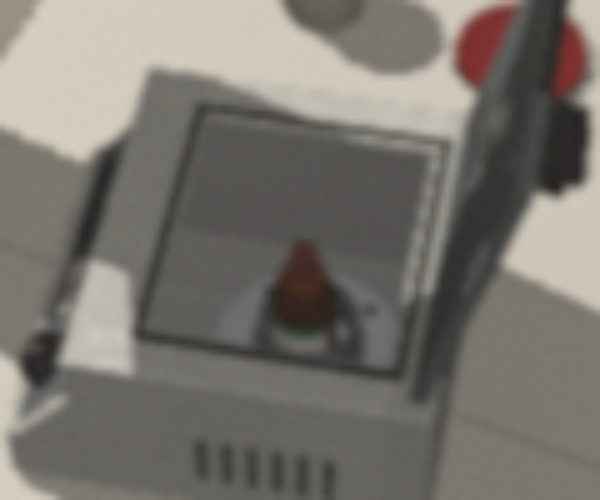

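The bottle stands upright in the ring, at about (303,290). Now over the hatch with shut fingers and down behind it.

Scaled: -0.154 m / 0.5 = -0.308, -0.14 m / 0.5 = -0.28.

Request:
{"fn": "send_path", "kwargs": {
  "ticks": {"dx":[-0.04, -0.1, -0.16, -0.22, -0.28, -0.308, -0.308, -0.308, -0.308, -0.308, -0.308, -0.308], "dy":[0, 0, 0, 0, 0, 0, 0, 0, 0, 0, 0, 0], "dz":[0, 0, 0, 0, 0, 0.01, 0.06, 0.11, 0.15, 0.176, 0.184, 0.184], "rx":[0, 0, 0, 0, 0, 0, 0, 0, 0, 0, 0, 0], "ry":[0, 0, 0, 0, 0, 0, 0, 0, 0, 0, 0, 0], "rz":[0, 0, 0, 0, 0, 0, 0, 0, 0, 0, 0, 0]},
  "aperture": 0,
  "clamp_n": 5
}}

```text
time_s: 10.5
tcp_pos: [0.6943, 0.1045, 0.2869]
eef_rot: [-180.0, -0.2, -166.4]
contact_force: [-0.5, -0.6, -0.8]
gripper_width: 0.0006
gripper_force: 0.0
```

```bash
python3 - <<'E'
from plant import r
from mix import *
s=r.get_state();d=np.array(s['tcp_pos'][:2])-O;print(d@X,d@Y,s['tcp_pos'][2],s['joints'],s['contact_force'])
E
```

```text
0.16411047742446228 -0.0003228175896140134 0.2868907290243884 [ 2.44047197e+01  2.17344920e+01  1.02074252e+01 -1.88850618e-02
 -7.87042750e+01 -1.00817194e+02] [-0.47688815 -0.55816363 -0.76155054]
```

Scaled: 0.156 m / 0.5 = 0.312, 0.145 m / 0.5 = 0.29.

Request:
{"fn": "send_path", "kwargs": {
  "ticks": {"dx":[0.024, 0.048, 0.068, 0.096, 0.124, 0.152, 0.18, 0.212, 0.244, 0.268, 0.29, 0.312], "dy":[0, 0, 0, 0, 0, 0, 0, 0, 0, 0, 0, 0], "dz":[0, 0, -0.004, -0.01, -0.016, -0.014, -0.012, -0.004, 0.002, 0.012, 0.022, 0.036], "rx":[0, 0, 0, 0, 0, 0, 0, 0, 0, 0, 0, 0], "ry":[0, 0, 0, 0, 0, 0, 0, 0, 0, 0, 0, 0], "rz":[0, 0, 0, 0, 0, 0, 0, 0, 0, 0, 0, 0]}
}}

```text
time_s: 11.5
tcp_pos: [0.5439, 0.0683, 0.2732]
eef_rot: [180.0, 0.2, -166.4]
contact_force: [1.5, 0.9, 3.1]
gripper_width: 0.0003
gripper_force: 1.1
```

```bash
python3 - <<'E'
from plant import r
from h import *
from mix import *
s=r.get_state();d=np.array(s['tcp_pos'][:2])-O;print(d@X,d@Y,s['tcp_pos'][2],s['contact_force'],s['moment'])
c=r.capture('side')
cv2.imwrite('pics/push.png',cv2.resize(c['frame'][90:230,190:340,::-1],None,fx=4,fy=4))
E
```

```text
0.009379506328854377 -0.00018047447575950592 0.27316919647331034 [1.49107363 0.89368605 3.14574142] [ 0.22693942 -0.43661346 -0.04332881]
```

View pics/push.png

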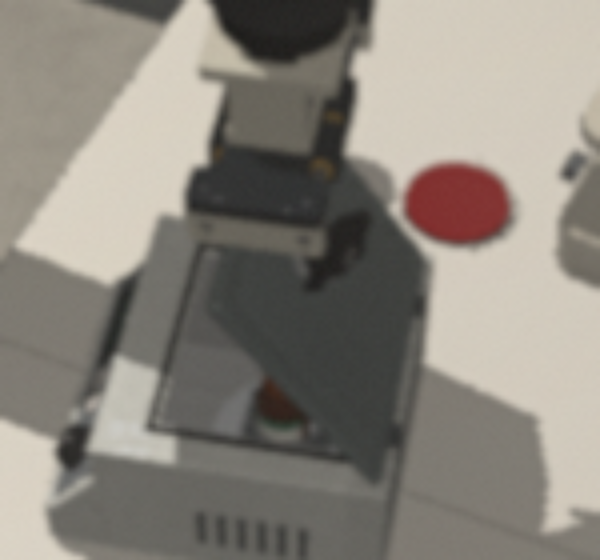

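The hatch is following the fingers and is about half shut, with the wing visible at (335,250). I'll continue along the arc.

Scaled: 0.119 m / 0.5 = 0.238, 0.11 m / 0.5 = 0.22.

Request:
{"fn": "send_path", "kwargs": {
  "ticks": {"dx":[0.02, 0.04, 0.058, 0.074, 0.09, 0.104, 0.116, 0.126, 0.136, 0.142, 0.148, 0.15], "dy":[0, 0, 0, 0, 0, 0, 0, 0, 0, 0, 0, 0], "dz":[0.016, 0.032, 0.048, 0.066, 0.086, 0.106, 0.128, 0.15, 0.174, 0.198, 0.22, 0.238], "rx":[0, 0, 0, 0, 0, 0, 0, 0, 0, 0, 0, 0], "ry":[0, 0, 0, 0, 0, 0, 0, 0, 0, 0, 0, 0], "rz":[0, 0, 0, 0, 0, 0, 0, 0, 0, 0, 0, 0]}
}}

```text
time_s: 12.55
tcp_pos: [0.4708, 0.0506, 0.1524]
eef_rot: [180.0, 0.1, -166.4]
contact_force: [-1.2, -0.5, 1.7]
gripper_width: 0.0005
gripper_force: 0.5
```

Request:
{"fn": "send_path", "kwargs": {
  "ticks": {"dx":[0.002, 0.004, 0.004, 0.004, 0.004, 0.004, 0.004], "dy":[0, 0, 0, 0, 0, 0, 0], "dz":[0.008, 0.016, 0.022, 0.028, 0.032, 0.034, 0.034], "rx":[0, 0, 0, 0, 0, 0, 0], "ry":[0, 0, 0, 0, 0, 0, 0], "rz":[0, 0, 0, 0, 0, 0, 0]}
}}

```text
time_s: 13.13
tcp_pos: [0.4691, 0.0502, 0.138]
eef_rot: [-180.0, 0.1, -166.3]
contact_force: [-13.2, 1.7, 29.4]
gripper_width: 0.0005
gripper_force: 15.1
```

```bash
python3 - <<'E'
from plant import r
from mix import *
s=r.get_state();d=np.array(s['tcp_pos'][:2])-O;print(d@X,d@Y,s['tcp_pos'][2],s['contact_force'])
E
```

```text
-0.06758108926241888 -0.00023182278730609664 0.1379590539289716 [-13.19184358   1.6540964   29.42728261]
```

Scaled: -0.14 m / 0.5 = -0.28, -0.12 m / 0.5 = -0.24, -70 degrees / 120 = -0.5833.

Request:
{"fn": "send_path", "kwargs": {
  "ticks": {"dx":[0, 0, 0.02, 0.04, 0.06, 0.08, 0.08, 0.08, 0.08, 0.08, 0.08, 0.08], "dy":[0, 0, 0, 0, 0, 0, 0, 0, 0, 0, 0, 0], "dz":[-0.02, -0.06, -0.12, -0.18, -0.24, -0.28, -0.28, -0.28, -0.28, -0.28, -0.28, -0.28], "rx":[0, 0, 0, 0, 0, 0, 0, 0, 0, 0, 0, 0], "ry":[0, 0, 0, 0, 0, 0, 0, 0, 0, 0, 0, 0], "rz":[0, 0, -0.0583, -0.1167, -0.175, -0.2333, -0.2917, -0.35, -0.4083, -0.4667, -0.525, -0.5833]},
  "aperture": 0.05,
  "clamp_n": 10
}}

```text
time_s: 14.13
tcp_pos: [0.4299, 0.0407, 0.2752]
eef_rot: [-180.0, 0.0, -96.1]
contact_force: [-0.2, 0.2, -0.4]
gripper_width: 0.05
gripper_force: 0.0
```

```bash
python3 - <<'E'
from plant import r
from h import *
from mix import *
print(r.get_state()['tcp_pos'],r.get_state()['joints'][5])
out=[]
for n in('side','top'):
    c=r.capture(n);np.save(f'pics/{n}5.npy',c,allow_pickle=True);P=cloud(c);P=P[~np.isnan(P[...,0])]
    d=P[:,:2]-O;m=np.c_[d@X,d@Y,P[:,2]]
    s=m[(m[:,0]>-.095)&(m[:,0]<.06)&(abs(m[:,1])<.09)&(m[:,2]>.13)&(m[:,2]<.146)]
    if len(s)>50:
        A=np.c_[s[:,:2],np.ones(len(s))];f=np.linalg.lstsq(A,s[:,2],rcond=None)[0];e=s[:,2]-A@f
        for _ in range(4):
            k=abs(e)<.003;f=np.linalg.lstsq(A[k],s[k,2],rcond=None)[0];e=s[:,2]-A@f
        print(n,'plane',len(s),f)
    k=m[(abs(m[:,0]+.03)<.05)&(abs(m[:,1])<.06)&(m[:,2]>.164)&(m[:,2]<.182)]
    if len(k)>4:print('wing',len(k),cv2.minAreaRect(k[:,:2].astype(np.float32)*1000),k.mean(0),cv2.fitLine(k[:,:2].astype(np.float32),cv2.DIST_HUBER,0,.01,.01).T)
    o=(85,190) if n=='side' else (125,180)
    out.append(cv2.resize(c['frame'][o[0]:o[0]+120,o[1]:o[1]+130,::-1],None,fx=3,fy=3))
cv2.imwrite('pics/shut.png',np.hstack(out))
E
```

```text
[0.42987487 0.04068001 0.27518044] -37.839541010203675
side plane 2772 [5.91331938e-03 5.76159841e-06 1.40690933e-01]
wing 135 ((-29.597145080566406, -6.733055114746094), (74.19610595703125, 22.55052947998047), 61.834503173828125) [-0.02702456 -0.00487568  0.17252294] [[ 0.25958827  0.9657194  -0.02702456 -0.00487568]]
top plane 298 [ 0.01302329 -0.00511934  0.13817853]
```

View pics/shut.png

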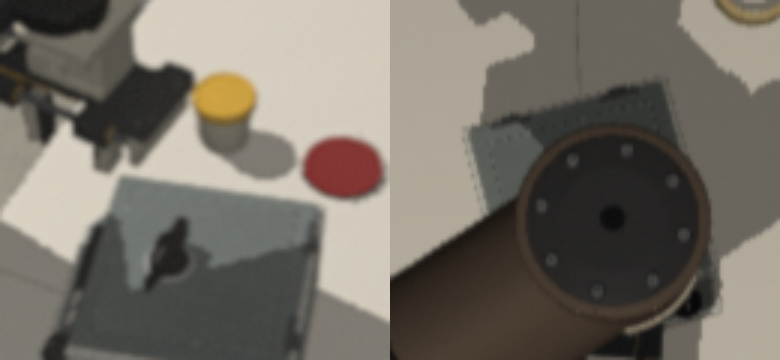

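```bash
python3 - <<'E'
from h import *
from mix import *
c=load('side5');P=cloud(c);P=P[~np.isnan(P[...,0])];d=P[:,:2]-O;m=np.c_[d@X,d@Y,P[:,2]]
for z in(.166,.169,.171,.173):
    k=m[(abs(m[:,0]+.03)<.05)&(abs(m[:,1])<.06)&(m[:,2]>z)&(m[:,2]<.185)][:,:2]
    w_,V=np.linalg.eigh(np.cov(k.T));v=V[:,1];print(z,len(k),np.degrees(np.arctan(v[0]/v[1])),k.mean(0),np.sqrt(w_))
print(w(-.03))
E
python3 go.py '[[0.505,0.0593,0.275,-92],[0.505,0.0593,0.148,-92]]'
```

```text
0.166 124 14.806068797662409 [-0.02706371 -0.00401487] [0.00510172 0.0173776 ]
0.169 107 14.828911058353736 [-0.02715968 -0.00206245] [0.00489426 0.01637566]
0.171 94 14.538616406059228 [-0.02698086 -0.00194286] [0.00471952 0.016139  ]
0.173 74 13.722614831810834 [-0.02790482 -0.00186023] [0.00450638 0.01593315]
[0.50558509 0.05921602]
tcp [0.4299 0.0407 0.2752] rpy [-1.800e+02  1.000e-02 -9.628e+01] q [ 31.8  -5.1 -23.3  -0.  -71.8 -38.1] t 14.23
[0.505, 0.0593, 0.275, -92] [-0.0267 -0.0726  0.0002] [-0.    0.   -4.28]
[0.505, 0.0593, 0.148, -92] [-0.0267 -0.0726  0.1272] [-0.    0.   -4.28]
```

The hatch lies flat and shut. The wing is at (165,255) with its pointer about 14.5° (0.25 rad) clockwise from the right. I'll grip it across its thickness.

Careful with the scale: shifts go in shares of 0.5 m and turns go in shares of 120 degrees. That gives: 0.127 m / 0.5 = 0.254, 0.126 m / 0.5 = 0.252, -5.3 degrees / 120 = -0.0442.

Request:
{"fn": "send_path", "kwargs": {
  "ticks": {"dx":[-0.02, -0.053, -0.053, -0.053, -0.053, -0.053, -0.053, -0.053, -0.053, -0.053, -0.053], "dy":[-0.06, -0.12, -0.145, -0.145, -0.145, -0.145, -0.145, -0.145, -0.145, -0.145, -0.145], "dz":[0, 0, 0.04, 0.09, 0.14, 0.18, 0.21, 0.236, 0.252, 0.254, 0.254], "rx":[0, 0, 0, 0, 0, 0, 0, 0, 0, 0, 0], "ry":[0, 0, 0, 0, 0, 0, 0, 0, 0, 0, 0], "rz":[-0.0442, -0.0442, -0.0442, -0.0442, -0.0442, -0.0442, -0.0442, -0.0442, -0.0442, -0.0442, -0.0442]}
}}

```text
time_s: 15.15
tcp_pos: [0.5049, 0.0589, 0.148]
eef_rot: [180.0, -0.0, -91.2]
contact_force: [0.3, 0.4, -0.4]
gripper_width: 0.05
gripper_force: 0.0
```

Request:
{"fn": "send_path", "kwargs": {
  "ticks": {"dx":[0, 0, 0, 0, 0, 0, 0], "dy":[0, 0, 0, 0, 0, 0, 0], "dz":[0, 0, 0, 0, 0, 0, 0], "rx":[0, 0, 0, 0, 0, 0, 0], "ry":[0, 0, 0, 0, 0, 0, 0], "rz":[0, 0, 0, 0, 0, 0, 0]},
  "aperture": 0,
  "clamp_n": 20
}}

```text
time_s: 15.73
tcp_pos: [0.5048, 0.059, 0.1485]
eef_rot: [-180.0, 0.0, -91.1]
contact_force: [-3.3, 1.9, 5.6]
gripper_width: 0.0265
gripper_force: 20.0
```

```bash
python3 go.py '[[0.505,0.0593,0.148,-166.4]]'
```

```text
tcp [0.5048 0.059  0.1485] rpy [-1.7999e+02  1.0000e-02 -9.1110e+01] q [ 28.8   8.7 -26.4  -0.  -54.9 -29.9] t 15.73
[0.505, 0.0593, 0.148, -166.4] [-0.0003 -0.0002  0.0005] [0.000e+00 2.000e-02 7.529e+01]
```

It stopped at 26.5 mm, not 12 mm, so it's probably on the hub below the wing. I'll open, rise 8 mm and regrip.

Scaled: -0.008 m / 0.5 = -0.016, -0.004 m / 0.5 = -0.008.

Request:
{"fn": "send_path", "kwargs": {
  "ticks": {"dx":[0, 0, 0, 0, 0], "dy":[0, 0, 0, 0, 0], "dz":[0, 0, -0.008, -0.016, -0.016], "rx":[0, 0, 0, 0, 0], "ry":[0, 0, 0, 0, 0], "rz":[0, 0, 0, 0, 0]},
  "aperture": 0.05
}}

```text
time_s: 16.15
tcp_pos: [0.5055, 0.0591, 0.157]
eef_rot: [-179.9, 0.0, -91.1]
contact_force: [1.2, -0.2, 0.3]
gripper_width: 0.0488
gripper_force: 0.0
```

Request:
{"fn": "send_path", "kwargs": {
  "ticks": {"dx":[0, 0, 0, 0, 0, 0, 0], "dy":[0, 0, 0, 0, 0, 0, 0], "dz":[0, 0, 0, 0, 0, 0, 0], "rx":[0, 0, 0, 0, 0, 0, 0], "ry":[0, 0, 0, 0, 0, 0, 0], "rz":[0, 0, 0, 0, 0, 0, 0]},
  "aperture": 0,
  "clamp_n": 20
}}

```text
time_s: 16.73
tcp_pos: [0.5048, 0.0589, 0.156]
eef_rot: [180.0, -0.0, -91.1]
contact_force: [-0.2, 0.9, 0.2]
gripper_width: 0.012
gripper_force: 20.0
```

Now it's a clean grip on the 12 mm wing. Turning clockwise.

Scaled: 75 degrees / 120 = 0.625.

Request:
{"fn": "send_path", "kwargs": {
  "ticks": {"dx":[0, 0, 0, 0, 0, 0, 0, 0, 0, 0, 0, 0], "dy":[0, 0, 0, 0, 0, 0, 0, 0, 0, 0, 0, 0], "dz":[0, 0, 0, 0, 0, 0, 0, 0, 0, 0, 0, 0], "rx":[0, 0, 0, 0, 0, 0, 0, 0, 0, 0, 0, 0], "ry":[0, 0, 0, 0, 0, 0, 0, 0, 0, 0, 0, 0], "rz":[0.0333, 0.0833, 0.1417, 0.2, 0.2583, 0.3167, 0.375, 0.4333, 0.4917, 0.55, 0.5917, 0.625]}
}}

```text
time_s: 17.73
tcp_pos: [0.5041, 0.0594, 0.156]
eef_rot: [179.9, -0.1, -166.4]
contact_force: [-4.3, 3.9, 2.5]
gripper_width: 0.0118
gripper_force: 20.0
```

Request:
{"fn": "send_path", "kwargs": {
  "ticks": {"dx":[0, 0, 0, 0], "dy":[0, 0, 0, 0], "dz":[0, 0, 0, 0], "rx":[0, 0, 0, 0], "ry":[0, 0, 0, 0], "rz":[0.0042, 0.0083, 0.0083, 0.0083]}
}}

```text
time_s: 18.07
tcp_pos: [0.5041, 0.0594, 0.156]
eef_rot: [179.9, -0.1, -167.1]
contact_force: [-4.7, 4.4, 3.2]
gripper_width: 0.012
gripper_force: 20.1
```

```bash
python3 -c "
from plant import r;s=r.get_state();print(s['moment'],s['contact_force'],s['eef_rot'])"
```

```text
[1.49312367 1.51926221 0.22588843] [-4.70336818  4.40890721  3.2339284 ] [ 1.79948239e+02 -5.85068744e-02 -1.67095125e+02]
```

Moment about z rose to 0.23 N m, well above the 0.06 needed to turn the knob, so it is at the stop. Release, retreat and check.

Scaled: -0.1 m / 0.5 = -0.2, -0.06 m / 0.5 = -0.12.

Request:
{"fn": "send_path", "kwargs": {
  "ticks": {"dx":[0, 0, 0, 0, 0, 0, 0, 0, 0.06, 0.12, 0.16, 0.16], "dy":[0, 0, 0, 0, 0, 0, 0, 0, 0, 0.04, 0.1, 0.16], "dz":[0, 0, 0, 0, -0.02, -0.06, -0.12, -0.18, -0.2, -0.2, -0.2, -0.2], "rx":[0, 0, 0, 0, 0, 0, 0, 0, 0, 0, 0, 0], "ry":[0, 0, 0, 0, 0, 0, 0, 0, 0, 0, 0, 0], "rz":[0, 0, 0, 0, 0, 0, 0, 0, 0, 0, 0, 0]},
  "aperture": 0.05
}}

```text
time_s: 19.07
tcp_pos: [0.4062, 0.118, 0.2576]
eef_rot: [179.9, 0.1, -167.2]
contact_force: [0.6, -0.9, -0.5]
gripper_width: 0.0497
gripper_force: 0.0
```

```bash
python3 - <<'E'
from plant import r
from h import *
from mix import *
c=r.capture('side');P=cloud(c);P=P[~np.isnan(P[...,0])];d=P[:,:2]-O;m=np.c_[d@X,d@Y,P[:,2]]
for z in(.166,.171):
    k=m[(abs(m[:,0]+.03)<.06)&(abs(m[:,1])<.06)&(m[:,2]>z)&(m[:,2]<.185)][:,:2]
    w_,V=np.linalg.eigh(np.cov(k.T));v=V[:,1];print(z,len(k),v,k.mean(0),np.sqrt(w_))
s=m[(m[:,0]>-.095)&(m[:,0]<.06)&(abs(m[:,1])<.09)&(m[:,2]>.13)&(m[:,2]<.146)]
print(len(s),np.polyfit(s[:,0],s[:,2],1),r.get_state()['contact_force'],r.get_state()['time_s'])
cv2.imwrite('pics/end.png',cv2.resize(c['frame'][60:320,130:350,::-1],None,fx=2.2,fy=2.2))
E
```

```text
0.166 141 [-0.99996725  0.00809291] [-0.02881455 -0.0018256 ] [0.00527645 0.01723262]
0.171 100 [-0.99999011 -0.00444749] [-0.02784973 -0.00085256] [0.00478197 0.01614134]
2691 [0.00412815 0.14066425] [0.84708263 3.63478599 0.60278477] 19.1167
```

View pics/end.png

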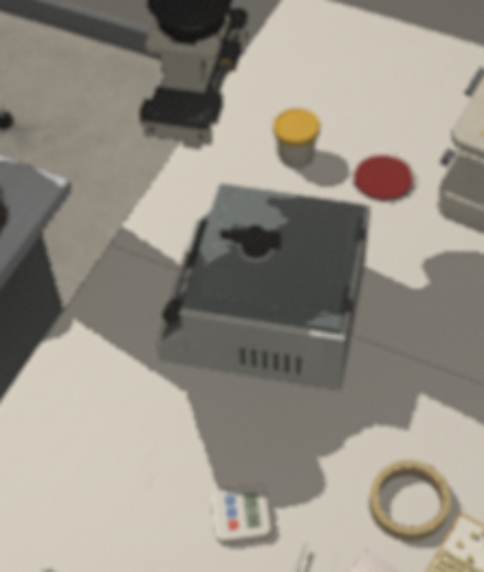

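The hatch is flat and shut. The wing at (253,240) lies along mixer x with its pointer to the front, and the arm is clear. Settle briefly, then hand in.

Request:
{"fn": "send_path", "kwargs": {
  "ticks": {"dx":[0, 0, 0], "dy":[0, 0, 0], "dz":[0, 0, 0], "rx":[0, 0, 0], "ry":[0, 0, 0], "rz":[0, 0, 0]}
}}

```text
time_s: 19.37
tcp_pos: [0.4093, 0.1188, 0.2564]
eef_rot: [-180.0, 0.0, -167.1]
contact_force: [0.2, 0.1, -0.9]
gripper_width: 0.0503
gripper_force: 0.0
```

```bash
python3 -c "
from plant import r;print(r.close_job())"
```

```text
the job is handed in; nothing more can be done
None
```

I handed the job in at 19.4 s, no verdict printed: the bottle stood upright in the ring before closing, the hatch is shut, the knob is turned to its stop with the pointer to the front, and I never touched the cup, dish or timer.

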